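# Depth-gauge check of a printed joint housing, presented to the desk camera

### The arm

A 6-joint arm with a two-finger parallel gripper is mounted at the origin on the work surface. World frame = base frame: x ahead of the robot, y to its left, z up, the work surface at z = 0. Lengths are in m, angles in rad, forces in N, time in s.
With the tool pointing down it reaches from about 0.425 to 0.95 m from the base axis. Payload 14.7 kg.
Tool frame: the origin (TCP) lies at the centre of the arm's flange, where the gripper is bolted on; the fingertips stand 173 mm ahead of it and the grasp point (between the pads) lies 155 mm ahead of it; z points along the fingers, y is the line along which they close (so a half turn about z gives the same grasp; the last joint's range is limited). The gripper opens to 85 mm and grips with 20 to 120 N. Pads are 22 mm wide; open, the fingers measure 114 mm over their backs; the gripper's body (76 mm by 85 mm) begins 54 mm behind the grasp point. The pads swing forward as they close: fully open they stand 13 mm farther back than shut.
Start: joints at [-1.307, 0.48, 1.596, -0, 1.065, -0.047], TCP at [0.199, -0.619, 0.405] pointing down, gripper open.
Joint ranges: [-2.75, 2.75], [-0.82, 2.05], [0.23, 2.67], [-1.56, 4.7], [0.09, 2.69], [-2.92, 2.92]. Speed limits (rad/s): [1.89, 1.89, 2.39, 3.01, 3.01, 3.01].

### API

Orientations are given as a unit quaternion [x, y, z, w].
In Python, from bench import env, cams, order gives the robot as it stands.
- The arm moves only by the tool play_rows, never from a script. Its argument "moves" is one flat list of numbers, 7 for each row, row after row: the shift along the tool's x, y, z in m, then the turn, a rotation vector about the tool's x, y, z in degrees, then the opening, from 0 (shut) to 1 (fully open). In form: [x, y, z, wx, wy, wz, jaw, x, y, z, wx, wy, wz, jaw, ...]. A call has 1 to 20 rows; each row is the pose to reach, as a shift and turn from the pose commanded when the call began, along the tool's axes at that moment; what a row does not reach only later rows make up. A row lasts 1/12 s, in which the tool goes at most 41.7 mm and 7.16 degrees, less where a joint would pass 70% of its speed; a pose out of reach is approached as far as the arm can. A call with a gripper value outside its range is refused whole. The fingers move at their own pace and stop on an object; "force" is the grip in N (left out, the last holds). Time passes only in rows, so rows that repeat a pose let the fingers close. It gives the time, the measured TCP pose, the force, the opening and the grip force at its end, in the units of the state.
- env.sense(): the state, without advancing time (a new reading comes with each control period).
- cams.grab_frame(name): name is "side" or "top"; returns the picture (400x640x3 uint8, blue, green, red); there is no depth.
- cams.camera_model(name): a dict with "camera_matrix" (3x3 intrinsics, pixels), "dist_coeffs" ([k1, k2, p1, p2, k3] as OpenCV has them; the pictures are not rectified), "R" (3x3) and "t" (3): a world point X has camera coordinates R X + t. Camera axes: x right, y down, z forward; pixel columns grow to the right and rows downward; lengths in m; the calibration is good to about 2 mm. A picture is of the moment at which its call begins. camera_model takes no time and is no camera call.
- order.job_done(): hands the job in; it is judged then, once.
The state is a dict: "clock": time; "q": joint angles; "joint_velocities": joint speeds; "tau": joint torques, N m; "ee_pos": TCP position; "orientation": TCP orientation; "ft_force": force on the tool from outside, world axes, zero at the start; "ft_torque": the same for the moment, N m; "finger_gap": finger opening in m; "grasp_force": force on a finger pad.
Only numpy, scipy, OpenCV 4.12 (cv2) and the standard library are available. Lean on these libraries where they do the work, as an engineer would, in place of code of your own. Each camera call takes 0.05 s, during which the arm holds its last target. There are 200 camera calls.

### The job

Take the gauge rod off its rest, slide its steel end into the slanted guide tube of the white printed housing until the orange collar stops on the tube's mouth, then draw it all the way out again. Finish by holding the rod level and still with its coloured tip in front of the desk camera's lens, at lens height over the orange dot and with the rod side-on to the lens, so the bands can be read; keep holding it there when you stop, with the rod touching nothing but your gripper. Leave the other things on the desk where they are.

Things in the scene. Friction and masses are not known exactly. Their poses are not given: they have to be found in the camera images.
- rod: Loose gauge rod, 184 mm, starts level on its rest, tip roughly towards the robot. x axis: along it from tip to handle; origin: mid-handle, on the centre line. Black handle 16 mm wide (y), 18 high (z), x -42 to +54 mm; grip it across its width at the origin, from above. Orange collar 34 mm across, x -50 to -42. Steel shaft 10 mm across, its last 8 mm tapered, to x -130; coloured bands at the tip
- rod_tip (a point): centre of the rod's tip, at x = -130 mm of the rod
- rod_collar (a point): centre of the collar's face that looks to the tip, at x = -50 mm of the rod; this face stops on the tube's mouth
- rest: Fixed grey rest carrying the rod 75 mm above the desk: bar 170 x 45 x 10 mm with two notched posts, 8 mm thick, 79 mm high, that cup the handle at x = +44 mm (post 34 mm wide) and the shaft at x = -92 mm (29 mm wide). Origin on the desk below the rod's starting origin, x axis along the rod as it lies. The rod lifts straight up and out
- housing: Fixed white printed joint housing: two round-topped cheeks (114 mm high, outer faces 48 mm apart) on a grey plate 150 x 100 mm, the guide tube between them. Origin on the desk, x axis level, in the direction in which the tube's mouth leans (roughly away from the robot)
- tube: Aluminium guide tube fixed in the housing, 85 mm long. Origin: centre of its mouth, 145 mm above the desk; z axis points out of the mouth along the bore, 40 degrees above level. Bore 14 mm, flaring over the last 12 mm to 25 mm; outside 33 mm at the mouth, 22 mm below. Fully in, 80 mm of rod is inside, the rod's x axis lies along the tube's z and the collar face at z = 0; no bottom to hit
- deskcam: Fixed desk camera: grey head 75 mm wide, 36 mm high on a post, lens centre 160 mm above the desk, looking along the body's -x axis (x level). Origin on the desk below the lens front. Black base plate 190 x 120 x 4 mm, x -150 to +40 mm, with an orange dot at x = -110 mm
- view_point (a point): where the rod's tip is to be held: 110 mm in front of the lens at lens height, 160 mm straight above the orange dot
- mug: amber glass mug, 76 mm across, 85 mm high, loose; origin under its centre; leave it
- adapter: black power adapter, 110 by 50 by 30 mm, loose; origin under its centre; leave it
- tape: blue tape roll lying flat, 90 mm across, 24 mm high, loose; origin under its centre; leave it
- screwjar: small whitish jar with red cap, 56 mm across, 75 mm high, loose; origin under its centre; leave it
- screwdriver: screwdriver lying on the desk, loose; leave it
- headset: black headset lying flat, about 190 mm wide, 40 mm high, loose; leave it
Not all that is in view belongs to the job. What is shaped like the rod but blue is not meant.

How it is judged:
On the way, in this order (a step that is already met when the one before it is completed fails the run):
1. the rod is in the guide tube, in line with it, with its collar on the tube's mouth (within 4 mm) (z of rod_collar in the frame of tube below 0.004 m and x of rod_collar in the frame of tube between -0.008 and 0.008 m and y of rod_collar in the frame of tube between -0.008 and 0.008 m and angle between the x axis of rod and the z axis of tube, either way round below 0.14 rad), for 0.1 s.
2. the rod is drawn right out: its tip is more than 10 mm outside the tube's mouth (z of rod_tip in the frame of tube above 0.01 m), for 0.1 s.
At the end, for the whole second after the job is handed in: The gripper holds the rod at rest, level within 8 degrees, its tip within 30 mm of the viewing point, the rod within 40 degrees of side-on to the lens, and touching neither rest, housing nor camera (distance between rod_tip and view_point below 0.03 m and angle between rod's own x axis and vertical between 1.431 and 1.711 rad and angle between the x axis of rod and the x axis of deskcam, either way round above 0.87 rad and contact force between the fingers and rod above 1 N and height (world z) of rod above 0.1 m and linear speed of rod below 0.02 m/s and angular speed of rod below 0.15 rad/s and contact force between rod and housing below 0.1 N and contact force between rod and rest below 0.1 N and contact force between rod and deskcam below 0.1 N); the arm keeps its last pose, push and grip.
It fails at once if another thing on the desk is moved more than 40 mm (distance of any of mug, adapter, tape, screwjar, screwdriver, headset from where it was at the start of the episode above 0.04 m).
It also fails if it takes over 53 s, if anything falls off the work surface, if the arm or the gripper's body presses on something with over 40 N, if the wrist force passes 120 N, or if a joint passes its speed limit or range.

## Working session

There is one attempt and no reset: what is moved stays moved. The work goes in short steps, Python scripts to look and compute and a tool call to move; the robot and the scene stay as the last step left them, time stands still between calls to the robot, and variables do not carry over. Pictures are saved under pics/ and viewed, at most 12 in all, crops included, and the job is handed in when it is done.

Besides the shell and the picture viewer there is one more tool, called as name(argument=value, ...) on one line, values as JSON. play_rows: Moves the arm, as the interface text tells. Its arguments: {"type":"object","properties":{"moves":{"type":"array"},"force":{"type":"number"}},"required":["moves"]}

```bash
mkdir -p pics; ls
python3 - <<'E'
from bench import env,cams,order
import cv2,numpy as np
np.set_printoptions(precision=5,suppress=True)
for n in("side","top"):
    im=cams.grab_frame(n); cv2.imwrite(f"pics/{n}0.png",im); m=cams.camera_model(n)
    R=np.array(m["R"]);print(n,m["camera_matrix"],m["dist_coeffs"],"pos",-R.T@np.array(m["t"]),"fwd",R[2])
s=env.sense();print(s)
E
```

```text
pics
side [[416.22273   0.      319.46645]
 [  0.      416.22273 198.61528]
 [  0.        0.        1.     ]] [0.0277 0.     0.     0.     0.    ] pos [0.2932  0.84952 0.87688] fwd [ 0.17926 -0.7572  -0.62811]
top [[463.31345   0.      311.77091]
 [  0.      463.31345 196.84237]
 [  0.        0.        1.     ]] [-0.05381  0.       0.       0.       0.     ] pos [ 0.42661 -0.04522  1.38719] fwd [ 0.04261 -0.02492 -0.99878]
{'clock': 0.1, 'q': array([-1.30662,  0.48077,  1.5968 ,  0.     ,  1.06511, -0.0466 ]), 'joint_velocities': array([-0.00192, -0.00143, -0.00156,  0.00003, -0.00097, -0.00214]), 'tau': array([  0.00058, -95.22579, -43.10425,  -0.00018,   0.00522,  -0.00005]), 'ee_pos': array([ 0.19874, -0.61868,  0.40414]), 'orientation': array([ 0.98795,  0.15476, -0.00006, -0.00054]), 'ft_force': array([ 1.42147,  0.12593, -0.02987]), 'ft_torque': array([0.03434, 0.00281, 0.00762]), 'grasp_force': 0.0, 'finger_gap': 0.08510519945969787}
```

View pics/side0.png

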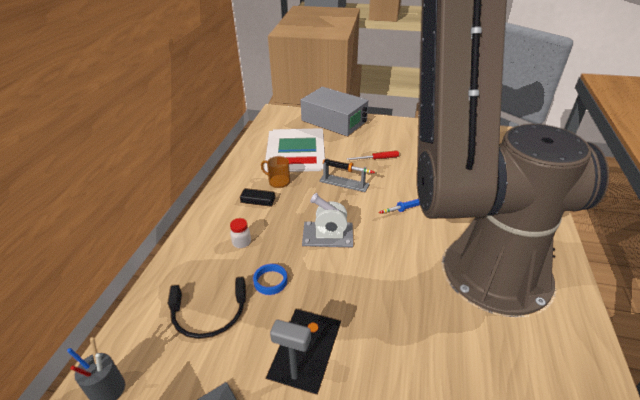

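View pics/top0.png

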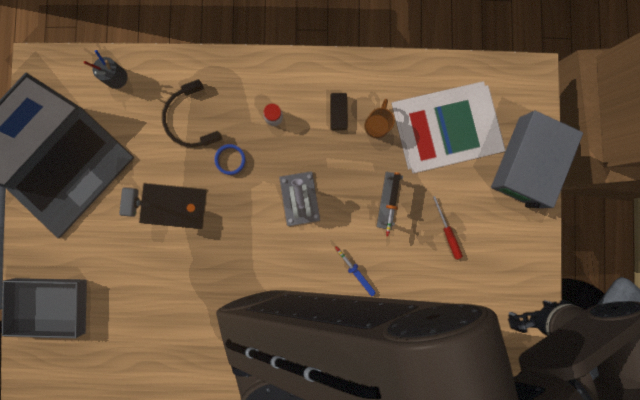

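The side view shows the rod on its rest at about (345,170), the housing at (328,222) and the desk camera at (295,340). In the top view they are at (390,205), (300,198) and (130–205,205). Next I'll zoom in on these.

Run:
```python
import cv2,numpy as np
t=cv2.imread("pics/top0.png");s=cv2.imread("pics/side0.png")
def c(im,x,y,w,h,W,H):
    return cv2.resize(im[y:y+h,x:x+w],(W,H),interpolation=cv2.INTER_CUBIC)
# scale 5: 80x60 -> 400x300
a=np.hstack([c(t,350,165,80,80,400,400)[:,:],c(t,270,160,80,80,400,400)])
cv2.imwrite("pics/zt.png",a)
b=np.hstack([c(s,310,145,80,60,400,300),c(s,295,190,80,60,400,300)])
d=np.hstack([c(t,112,165,108,81,400,300),c(s,250,305,108,81,400,300)])
cv2.imwrite("pics/zs.png",np.vstack([b,d]))
```

```text
(no output)
```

View pics/zt.png

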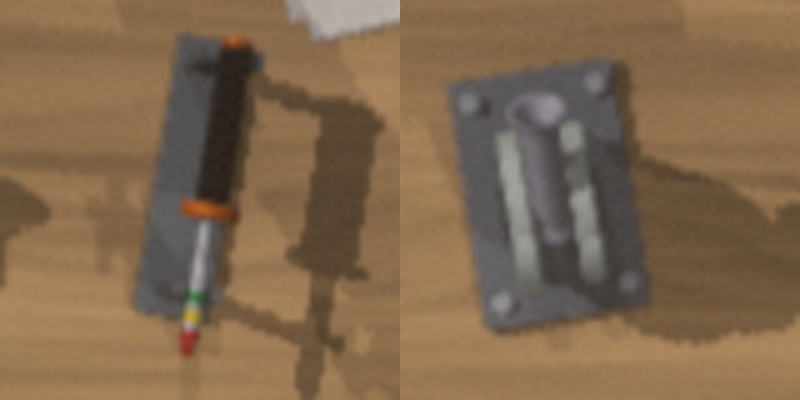

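View pics/zs.png

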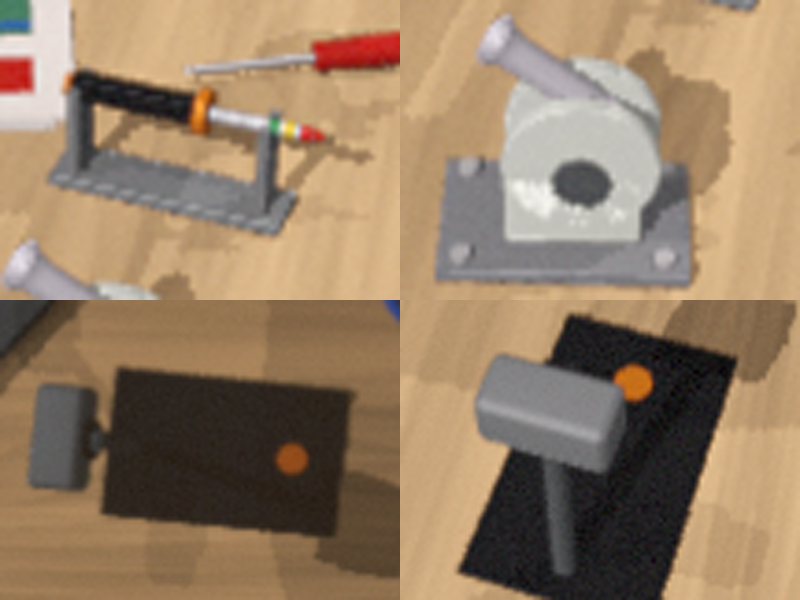

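The zooms show the following:
- **Rod:** the axis runs from the tip at about (387,235) to the handle end at (397,172) in the top view.
- **Tube mouth:** it is at about (297,182) in the top view and (314,197) in the side view.
- **Desk camera:** the lens looks image-right (−y), and the dot is at about (190.5,208).

Next I'll convert these to world positions.

```bash
cat > h.py <<'E'
import cv2,numpy as np
from bench import env,cams,order
np.set_printoptions(precision=4,suppress=True)
M={n:cams.camera_model(n) for n in("side","top")}
def ray(n,p):
    m=M[n];R=np.array(m["R"]);u=cv2.undistortPoints(np.array([[p]],float),np.array(m["camera_matrix"]),np.array(m["dist_coeffs"]))[0,0]
    d=R.T@np.array([u[0],u[1],1]);return -R.T@np.array(m["t"]),d/np.linalg.norm(d)
def plane(n,p,z):
    o,d=ray(n,p);return o+d*(z-o[2])/d[2]
def tri(ps,pt):
    (a,u),(b,v)=ray("side",ps),ray("top",pt)
    k=np.linalg.lstsq(np.stack([u,-v],1),b-a,rcond=None)[0]
    P,Q=a+u*k[0],b+v*k[1];return (P+Q)/2,np.linalg.norm(P-Q)
def proj(n,P):
    m=M[n];return cv2.projectPoints(np.array([P],float),cv2.Rodrigues(np.array(m["R"]))[0],np.array(m["t"]),np.array(m["camera_matrix"]),np.array(m["dist_coeffs"]))[0][0,0]
def blobs(im,box,lo,hi,amin=3):
    x,y,w,h=box;hsv=cv2.cvtColor(im[y:y+h,x:x+w],cv2.COLOR_BGR2HSV);k=cv2.inRange(hsv,np.array(lo),np.array(hi))
    n,_,st,c=cv2.connectedComponentsWithStats(k);return [(c[i]+[x,y],st[i,4]) for i in range(1,n) if st[i,4]>=amin]
E
python3 - <<'E'
from h import *
t=cv2.imread("pics/top0.png");s=cv2.imread("pics/side0.png")
OR=((5,170,90),(18,255,255))
for n,im,b in(("top",t,(375,160,40,90)),("side",s,(315,150,75,40)),("top",t,(180,195,30,30)),("side",s,(300,315,30,25))):
    print(n,[(c.round(2),a) for c,a in blobs(im,b,*OR)], "red",[(c.round(2),a) for c,a in blobs(im,b,(0,130,90),(4,255,255))])
T=lambda x,y,x0,y0,k=5:((x+.5)/k-.5+x0,(y+.5)/k-.5+y0)
for z in(.075,):
    for nm,p in(("tip",(187,352)),("shaft",(205,240)),("collar",(209,210)),("end",(237,40))): print(nm,plane("top",T(*p,350,165),z))
print("mouth top",plane("top",T(137,110,270,160),.145),"side",plane("side",T(97,38,295,190),.145),tri(T(97,38,295,190),T(137,110,270,160)))
print("tube end top",plane("top",T(155,238,270,160),.0904+.008))
pc=np.array([plane("top",T(*p,270,160),.008)[:2] for p in((48,88),(212,60),(250,302),(90,330))])
print("plate",pc,"ctr",pc.mean(0)); d=(pc[0]+pc[1]-pc[2]-pc[3])/2;print("len",np.linalg.norm(d),"yaw",np.degrees(np.arctan2(d[1],d[0])))
k=400/108
dc=np.array([plane("top",T(*p,112,165,k),.004)[:2] for p in((118,368-300),(350,392-300),(335,535-300),(103,513-300))])
d=(dc[0]+dc[3]-dc[1]-dc[2])/2;print("cam len",np.linalg.norm(d),"yaw",np.degrees(np.arctan2(d[1],d[0])),dc.mean(0))
print("dot",plane("top",T(292,459-300,112,165,k),.004),plane("side",T(633-400,383-300,250,305,k),.004))
E
```

```text
top [(array([396.5 , 173.33]), np.int32(6)), (array([391.4, 206.4]), np.int32(25))] red [(array([387.4, 232.8]), np.int32(5))]
side [(array([374., 153.]), np.int32(3)), (array([377.5, 158. ]), np.int32(4)), (array([349.69, 167.  ]), np.int32(29))] red [(array([381.44, 154.87]), np.int32(89)), (array([315. , 159.5]), np.int32(6)), (array([372.  , 171.62]), np.int32(8))]
top [(array([190.45, 207.43]), np.int32(53))] red []
side [(array([312.93, 326.61]), np.int32(74))] red []
tip [ 0.3771 -0.2933  0.075 ]
shaft [ 0.4409 -0.3032  0.075 ]
collar [ 0.458  -0.3053  0.075 ]
end [ 0.5555 -0.3209  0.075 ]
mouth top [ 0.52  -0.036  0.145] side [ 0.5185 -0.0358  0.145 ] (array([ 0.5193, -0.0361,  0.1446]), np.float64(0.0014204863354447446))
tube end top [ 0.4523 -0.0467  0.0984]
plate [[ 0.5427  0.0183]
 [ 0.5609 -0.0793]
 [ 0.4168 -0.1039]
 [ 0.3989 -0.009 ]] ctr [ 0.4798 -0.0435]
len 0.1462324076230113 yaw 10.20172891121207
cam len 0.18822772052307868 yaw 85.19073181288162 [0.4534 0.3342]
dot [0.4485 0.2811 0.004 ] [0.4494 0.2815 0.004 ]
```

```bash
cat >> h.py <<'E'
from scipy.spatial.transform import Rotation as Ro
def tool(psi,th=0):
    p,t=np.radians([psi,th]);x=np.array([np.cos(t)*np.cos(p),np.cos(t)*np.sin(p),np.sin(t)]);z=np.array([np.sin(t)*np.cos(p),np.sin(t)*np.sin(p),-np.cos(t)])
    return Ro.from_matrix(np.stack([x,np.cross(z,x),z],1))
def rel(G,psi,th=0,off=(0,0,.155)):
    "G: world target of the point that lies at off in the tool frame"
    s=env.sense();R0=Ro.from_quat(s["orientation"]);R1=tool(psi,th)
    tcp=np.array(G)-R1.apply(off)
    print("shift mm",(1000*R0.inv().apply(tcp-s["ee_pos"])).round(1),"turn",(R0.inv()*R1).as_rotvec(degrees=True).round(2),"tcp",tcp)
E
python3 - <<'E'
from h import *
print(tri((349.69,167),(391.4,206.4)))
rel((.5035,-.3128,.175),-8.8); rel((.5035,-.3128,.075),-8.8)
E
```

```text
(array([ 0.4593, -0.3054,  0.0743]), np.float64(0.001355117561187704))
shift mm [ 383.7 -198.    74.4] turn [-0.06  0.01 26.61] tcp [ 0.5035 -0.3128  0.33  ]
shift mm [ 383.7 -197.8  174.4] turn [-0.06  0.01 26.61] tcp [ 0.5035 -0.3128  0.23  ]
```

play_rows(moves=[0.384,-0.198,0.074,0,0,26.6,1,0.384,-0.198,0.074,0,0,26.6,1,0.384,-0.198,0.074,0,0,26.6,1,0.384,-0.198,0.074,0,0,26.6,1,0.384,-0.198,0.074,0,0,26.6,1,0.384,-0.198,0.074,0,0,26.6,1,0.384,-0.198,0.074,0,0,26.6,1,0.384,-0.198,0.074,0,0,26.6,1,0.384,-0.198,0.074,0,0,26.6,1,0.384,-0.198,0.074,0,0,26.6,1,0.384,-0.198,0.074,0,0,26.6,1,0.384,-0.198,0.074,0,0,26.6,1,0.384,-0.198,0.074,0,0,26.6,1,0.384,-0.198,0.074,0,0,26.6,1,0.384,-0.198,0.074,0,0,26.6,1], force=40)

```text
clock: 1.35
ee_pos: [0.5032, -0.3137, 0.3308]
orientation: [0.997, -0.077, -0.0, 0.0]
ft_force: [0.9, 0.4, 0.1]
finger_gap: 0.0854
grasp_force: 0.0
```

Run:
```python
from h import *
im=cams.grab_frame("side");a=cv2.resize(im[60:210,270:420],(600,600),interpolation=cv2.INTER_CUBIC);cv2.imwrite("pics/s1.png",a)
s=env.sense();print(s["clock"],s["ee_pos"],s["q"]);rel((.504,-.3126,.075),-8.8)
```

```text
1.4 [ 0.5031 -0.3138  0.3309] [-0.6088  0.4844  1.8027 -0.0002  0.8544  1.117 ]
shift mm [  0.7  -1.4 100.9] turn [ 0.01 -0.01 -0.07] tcp [ 0.504  -0.3126  0.23  ]
```

View pics/s1.png

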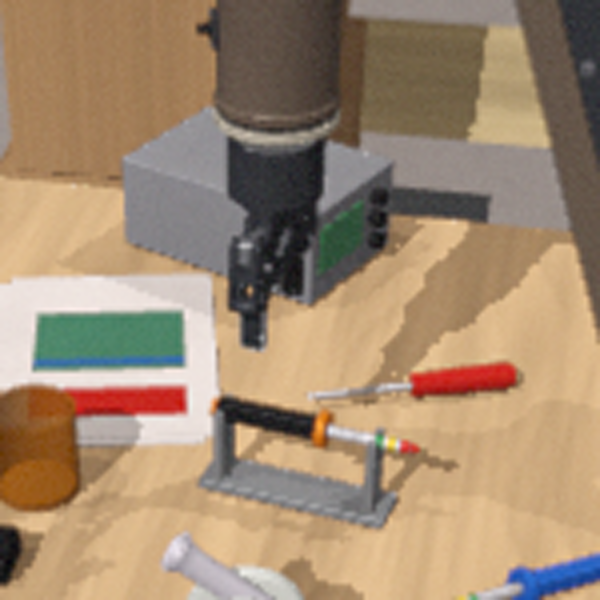

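The open gripper (finger at about crop (253,335)) hangs above the middle of the handle. I'll descend and close.

play_rows(moves=[0.001,-0.001,0.03,0,0,0,1,0.001,-0.001,0.06,0,0,0,1,0.001,-0.001,0.085,0,0,0,1,0.001,-0.001,0.1,0,0,0,1,0.001,-0.001,0.1,0,0,0,1,0.001,-0.001,0.1,0,0,0,1,0.001,-0.001,0.1,0,0,0,0,0.001,-0.001,0.1,0,0,0,0,0.001,-0.001,0.1,0,0,0,0,0.001,-0.001,0.1,0,0,0,0,0.001,-0.001,0.1,0,0,0,0,0.001,-0.001,0.1,0,0,0,0,0.001,-0.001,0.1,0,0,0,0,0.001,-0.001,0.1,0,0,0,0,0.001,-0.001,0.1,0,0,0,0,0.001,-0.001,0.1,0,0,0,0], force=60)

```text
clock: 2.73
ee_pos: [0.5051, -0.3121, 0.2313]
orientation: [0.997, -0.076, 0.0, 0.0]
ft_force: [-1.4, 1.0, 8.2]
finger_gap: 0.0154
grasp_force: 58.3
```

play_rows(moves=[0,0,-0.02,0,0,0,0,0,0,-0.05,0,0,0,0,0,0,-0.08,0,0,0,0,0,0,-0.12,0,0,0,0,0,0,-0.16,0,0,0,0,0,0,-0.2,0,0,0,0,0,0,-0.2,0,0,0,0,0,0,-0.2,0,0,0,0])

```text
clock: 3.4
ee_pos: [0.5054, -0.3122, 0.4334]
orientation: [0.997, -0.077, 0.002, 0.001]
ft_force: [-0.1, 0.4, -1.9]
finger_gap: 0.0151
grasp_force: 59.2
```

Run:
```python
from h import *
s=env.sense();print(s["clock"],s["ee_pos"],s["ft_force"],s["ft_torque"],s["finger_gap"])
g=s["ee_pos"]-[0,0,.155]
for n in("side","top"):
    im=cams.grab_frame(n);p=proj(n,g);print(n,p)
    x,y=int(p[0])-45,int(p[1])-35
    b=(max(x,0),max(y,0),90,80)
    for nm,lo,hi in(("or",(5,170,90),(18,255,255)),("red",(0,130,70),(4,255,255))):print(nm,[(c.round(2),a) for c,a in blobs(im,b,lo,hi)])
    cv2.imwrite(f"pics/l_{n}.png",cv2.resize(im[b[1]:b[1]+80,b[0]:b[0]+90],(540,480),interpolation=cv2.INTER_CUBIC)); print(b)
a=np.hstack([cv2.resize(cv2.imread(f"pics/l_{n}.png"),(400,356)) for n in("side","top")]);cv2.imwrite("pics/l.png",a)
```

```text
3.4 [ 0.5054 -0.3122  0.4334] [-0.1353  0.38   -1.8723] [-0.0057  0.0021 -0.0262] 0.015147923714604704
side [337.9009 109.7162]
or [(array([322.57, 107.71]), np.int32(7)), (array([351.83, 112.79]), np.int32(42))]
red [(array([376.14, 116.29]), np.int32(7)), (array([379., 153.]), np.int32(5))]
(292, 74, 90, 80)
top [410.8927 185.2715]
or []
red [(array([447.38, 228.25]), np.int32(16))]
(365, 150, 90, 80)
```

View pics/l.png

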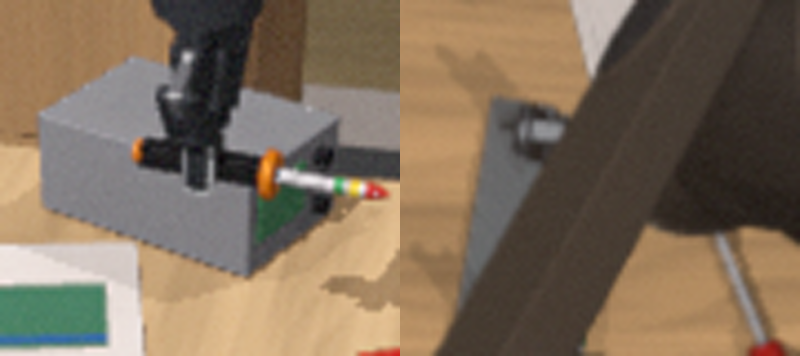

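The rod is in the grip (side crop: collar at (270,172), tip at (388,193)), and the arm hides it from the top camera. I'll compare against the predicted side-view pixels and plan the approach to the tube.

Run:
```python
from h import *
s=env.sense();R=Ro.from_quat(s["orientation"]).as_matrix();g=s["ee_pos"]+R[:,2]*.155;print("tool x",R[:,0],"z",R[:,2])
for x in(-.130,-.046,.054):print(x,proj("side",g+R[:,0]*x))
psi=10.2;th=40;M0=np.array([.5193,-.0361,.145]);X=tool(psi,th).as_matrix()[:,0]
for d in(.18,.05):rel(M0+X*d,psi,th)
```

```text
tool x [ 0.9883 -0.1528 -0.0006] z [-0.0006  0.0004 -1.    ]
-0.13 [378.7549 117.6563]
-0.046 [352.2017 113.1536]
0.054 [321.9098 107.9912]
shift mm [   8.5 -287.1   50.9] turn [  6.6   39.66 -18.22] tcp [ 0.557  -0.0293  0.3794]
shift mm [ -85.6 -254.7  134.5] turn [  6.6   39.66 -18.22] tcp [ 0.4589 -0.047   0.2959]
```

play_rows(moves=[0.008,-0.287,0.051,6.6,39.66,-18.2,0,0.008,-0.287,0.051,6.6,39.66,-18.2,0,0.008,-0.287,0.051,6.6,39.66,-18.2,0,0.008,-0.287,0.051,6.6,39.66,-18.2,0,0.008,-0.287,0.051,6.6,39.66,-18.2,0,0.008,-0.287,0.051,6.6,39.66,-18.2,0,0.008,-0.287,0.051,6.6,39.66,-18.2,0,0.008,-0.287,0.051,6.6,39.66,-18.2,0,0.008,-0.287,0.051,6.6,39.66,-18.2,0,0.008,-0.287,0.051,6.6,39.66,-18.2,0,0.008,-0.287,0.051,6.6,39.66,-18.2,0,0.008,-0.287,0.051,6.6,39.66,-18.2,0,0.008,-0.287,0.051,6.6,39.66,-18.2,0])

```text
clock: 4.58
ee_pos: [0.5566, -0.0301, 0.3791]
orientation: [0.936, 0.083, 0.34, -0.03]
ft_force: [1.0, -0.3, -0.4]
finger_gap: 0.015
grasp_force: 59.2
```

Run:
```python
from h import *
s=env.sense();R=Ro.from_quat(s["orientation"]).as_matrix();g=s["ee_pos"]+R[:,2]*.155;print(s["clock"],g,"q",s["q"])
im={n:cams.grab_frame(n) for n in("side","top")};o=[]
for n in im:
    for x in(-.130,-.046,.054):print(n,x,proj(n,g+R[:,0]*x))
    p=proj(n,np.array([.54,-.03,.18]));x,y=int(p[0])-40,int(p[1])-40;print("box",x,y)
    o.append(cv2.resize(im[n][y:y+80,x:x+80],(400,400),interpolation=cv2.INTER_CUBIC))
    for nm,lo,hi in(("or",(5,170,90),(18,255,255)),("red",(0,130,70),(4,255,255))):print(nm,[(c.round(2),a) for c,a in blobs(im[n],(x,y,80,80),lo,hi)])
cv2.imwrite("pics/pre.png",np.hstack(o))
M0=np.array([.5193,-.0361,.145]);X=tool(10.2,40).as_matrix()[:,0]
for d in(.18,.13,.05):rel(M0+X*d,10.2,40)
```

```text
4.5833 [ 0.6546 -0.0126  0.2602] q [-0.191   0.2869  2.1465  1.3834  0.2373 -0.0953]
side -0.13 [299.9816 187.6937]
side -0.046 [275.3333 171.3376]
side 0.054 [244.0909 150.6066]
box 265 147
or [(array([279.17, 173.07]), np.int32(384))]
red [(array([301.59, 159.82]), np.int32(174)), (array([297.71, 186.86]), np.int32(7))]
top -0.13 [294.9355 166.7766]
top -0.046 [290.5538 139.2824]
top 0.054 [284.8285 103.3123]
box 254 132
or []
red []
shift mm [ 0.2 -1.1  0.3] turn [ 0.08  0.   -0.04] tcp [ 0.557  -0.0293  0.3794]
shift mm [-49.8  -1.1   0.3] turn [ 0.08  0.   -0.04] tcp [ 0.5193 -0.0361  0.3473]
shift mm [-129.8   -1.     0.3] turn [ 0.08  0.   -0.04] tcp [ 0.4589 -0.047   0.2959]
```

View pics/pre.png

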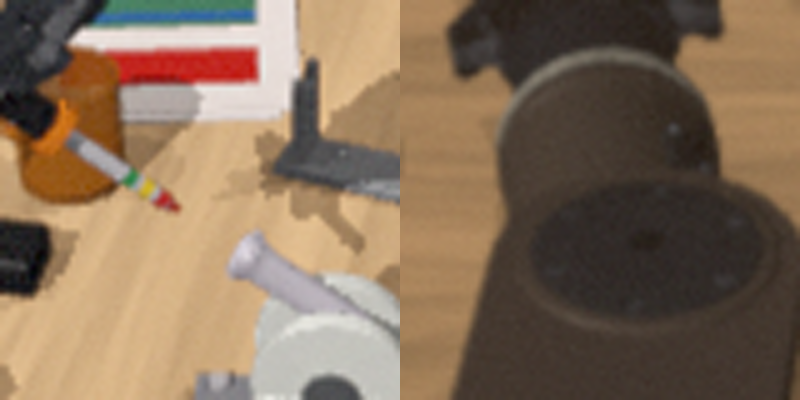

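```bash
cat > k.py <<'E'
from h import *
from scipy.optimize import least_squares
s=env.sense()
D=[([-1.30662,.48077,1.5968,0,1.06511,-.0466],[.19874,-.61868,.40414]),([-.6088,.4844,1.8027,-.0002,.8544,1.117],[.5031,-.3138,.3309]),(s["q"],s["ee_pos"])]
def fk(q,p):
    r0,a,b,e,h,L,oy=p;A=Ro.from_euler("Z",q[0]);U=A*Ro.from_euler("Y",q[1]);F=U*Ro.from_euler("Y",q[2]);T=F*Ro.from_euler("ZYZ",[q[3],q[4],q[5]])
    return A.apply([r0,oy,h])+U.apply([0,0,a])+F.apply([e,0,b])+T.apply([0,0,L]),T
f=lambda p:np.concatenate([fk(q,p)[0]-x for q,x in D])
P=least_squares(lambda p:np.r_[f(p)*1e3,(p-[0,.45,.4,0,.35,.2,.03])*.05],[0,.45,.4,0,.35,.2,.03]).x
E
python3 - <<'E'
from k import *
print(P,(f(P)*1e3).round(1))
T=fk(s["q"],P)[1];print(T.as_matrix()[:,2],Ro.from_quat(s["orientation"]).as_matrix()[:,2]); C=T.inv()*Ro.from_quat(s["orientation"]);print(C.as_rotvec(degrees=True))
M0=np.array([.5193,-.0361,.145]);q=s["q"]
for d in(.18,.13,.1,.07,.05,.045):
    R1=tool(10.2,40);tcp=M0+R1.as_matrix()[:,0]*d-R1.apply([0,0,.155])
    o=least_squares(lambda q:np.r_[(fk(q,P)[0]-tcp)*10,((fk(q,P)[1]*C).inv()*R1).as_rotvec()],q);q=o.x;print(d,q,o.cost)
E
```

```text
[0.0003 0.5969 0.445  0.0331 0.3181 0.1983 0.0303] [ 0.  0. -0. -0. -0.  0. -0.  0. -0.]
[ 0.6328  0.1125 -0.7661] [ 0.6328  0.1125 -0.7661]
[-0.  0. 90.]
0.18 [-0.1895  0.2865  2.1461  1.3851  0.2372 -0.0959] 2.4938945148076742e-23
0.13 [-0.2241  0.3022  2.252   1.8341  0.2636 -0.5872] 9.519858814760903e-27
0.1 [-0.248   0.3194  2.3142  2.0521  0.3044 -0.8355] 7.793556419854604e-28
0.07 [-0.2749  0.3437  2.3756  2.2193  0.3607 -1.0376] 1.2725515339459534e-28
0.05 [-0.2946  0.3645  2.416   2.3063  0.4057 -1.1511] 2.496892870490269e-18
0.045 [-0.2998  0.3704  2.4261  2.3255  0.4178 -1.1773] 2.0770851755719025e-28
```

The joint model fits exactly, and the joints stay in range all the way in. I'll enter the flare first.

play_rows(moves=[-0.01,-0.001,0,0,0,0,0,-0.02,-0.001,0,0,0,0,0,-0.03,-0.001,0,0,0,0,0,-0.037,-0.001,0,0,0,0,0,-0.043,-0.001,0,0,0,0,0,-0.048,-0.001,0,0,0,0,0,-0.052,-0.001,0,0,0,0,0,-0.056,-0.001,0,0,0,0,0,-0.06,-0.001,0,0,0,0,0,-0.06,-0.001,0,0,0,0,0])

```text
clock: 5.52
ee_pos: [0.5109, -0.0376, 0.3408]
orientation: [0.936, 0.083, 0.341, -0.03]
ft_force: [-0.9, -0.1, -0.1]
finger_gap: 0.0153
grasp_force: 59.2
```

Run:
```python
from h import *
s=env.sense();R=Ro.from_quat(s["orientation"]).as_matrix();print(s["clock"],s["ee_pos"],"F tool",R.T@s["ft_force"],"T",R.T@s["ft_torque"])
im=cams.grab_frame("side");p=proj("side",np.array([.54,-.03,.16]));x,y=int(p[0])-40,int(p[1])-30;print(x,y)
cv2.imwrite("pics/fl.png",cv2.resize(im[y:y+60,x:x+80],(800,600),interpolation=cv2.INTER_CUBIC))
M0=np.array([.5193,-.0361,.145]);X=tool(10.2,40).as_matrix()[:,0]
for d in(.12,.05):rel(M0+X*d,10.2,40)
```

```text
5.5167 [ 0.5109 -0.0376  0.3408] F tool [-0.7754 -0.0486 -0.491 ] T [-0.0405 -0.402   0.0414]
265 163
shift mm [0.3 0.  0.4] turn [ 0.08 -0.01 -0.06] tcp [ 0.5117 -0.0375  0.3409]
shift mm [-69.7   0.1   0.4] turn [ 0.08 -0.01 -0.06] tcp [ 0.4589 -0.047   0.2959]
```

View pics/fl.png

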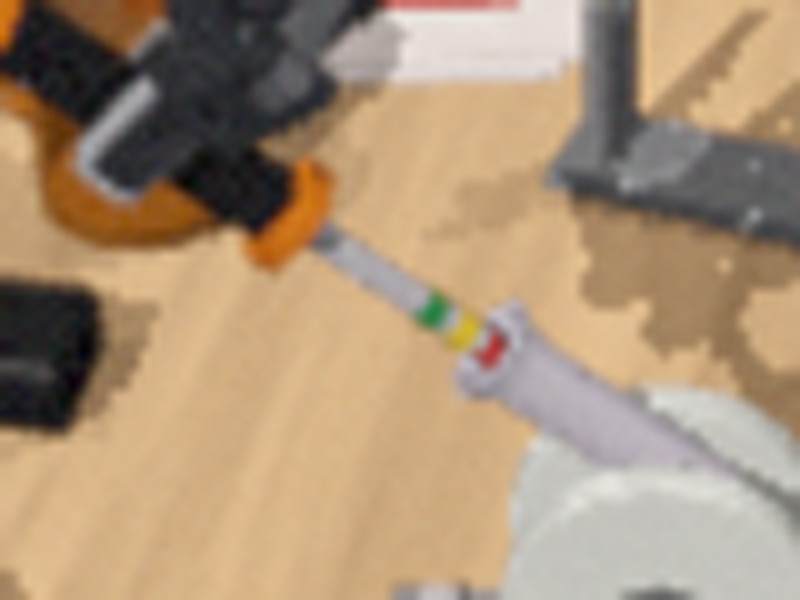

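The tip sits centrally in the mouth (about (492,348) in the crop), with no contact force and the rod in line with the tube. I'll slide it in.

play_rows(moves=[-0.005,0,0,0,0,0,0,-0.01,0,0,0,0,0,0,-0.015,0,0,0,0,0,0,-0.02,0,0,0,0,0,0,-0.024,0,0,0,0,0,0,-0.028,0,0,0,0,0,0,-0.032,0,0,0,0,0,0,-0.036,0,0,0,0,0,0,-0.04,0,0,0,0,0,0,-0.044,0,0,0,0,0,0,-0.048,0,0,0,0,0,0,-0.05,0,0,0,0,0,0,-0.05,0,0,0,0,0,0])

```text
clock: 6.65
ee_pos: [0.4735, -0.0438, 0.3088]
orientation: [0.936, 0.083, 0.341, -0.03]
ft_force: [0.3, -0.6, -1.2]
finger_gap: 0.0148
grasp_force: 59.2
```

Run:
```python
from h import *
s=env.sense();R=Ro.from_quat(s["orientation"]).as_matrix();print(s["clock"],s["ee_pos"],"F tool",R.T@s["ft_force"],"T",R.T@s["ft_torque"])
M0=np.array([.5193,-.0361,.145]);rel(M0+tool(10.2,40).as_matrix()[:,0]*.05,10.2,40)
```

```text
6.65 [ 0.4735 -0.0438  0.3088] F tool [-0.5835  0.6162  1.0528] T [-0.0029 -0.3573 -0.0106]
shift mm [-19.7   0.6   0.3] turn [ 0.04 -0.   -0.03] tcp [ 0.4589 -0.047   0.2959]
```

Almost no force so far. I'll go on slowly to the collar stop.

play_rows(moves=[-0.004,0,0,0,0,0,0,-0.008,0,0,0,0,0,0,-0.011,0,0,0,0,0,0,-0.014,0,0,0,0,0,0,-0.016,0,0,0,0,0,0,-0.018,0,0,0,0,0,0,-0.019,0,0,0,0,0,0,-0.02,0,0,0,0,0,0,-0.02,0,0,0,0,0,0,-0.02,0,0,0,0,0,0])

```text
clock: 7.48
ee_pos: [0.4605, -0.0462, 0.2976]
orientation: [0.935, 0.084, 0.344, -0.03]
ft_force: [7.9, 6.5, 12.6]
finger_gap: 0.015
grasp_force: 60.0
```

Run:
```python
from h import *
s=env.sense();R=Ro.from_quat(s["orientation"]).as_matrix();print(s["clock"],s["ee_pos"],"F tool",R.T@s["ft_force"],"T",R.T@s["ft_torque"])
im=cams.grab_frame("side");p=proj("side",np.array([.54,-.03,.16]));x,y=int(p[0])-40,int(p[1])-30
cv2.imwrite("pics/in.png",cv2.resize(im[y:y+60,x:x+80],(640,480),interpolation=cv2.INTER_CUBIC))
M0=np.array([.5193,-.0361,.145]);rel(M0+tool(10.2,40).as_matrix()[:,0]*.05,10.2,40)
```

```text
7.4833 [ 0.4605 -0.0462  0.2976] F tool [14.9687 -5.0224 -3.8184] T [0.7505 1.7914 0.2704]
shift mm [-2.4  0.5  0.2] turn [ 0.02 -0.41  0.06] tcp [ 0.4589 -0.047   0.2959]
```

View pics/in.png

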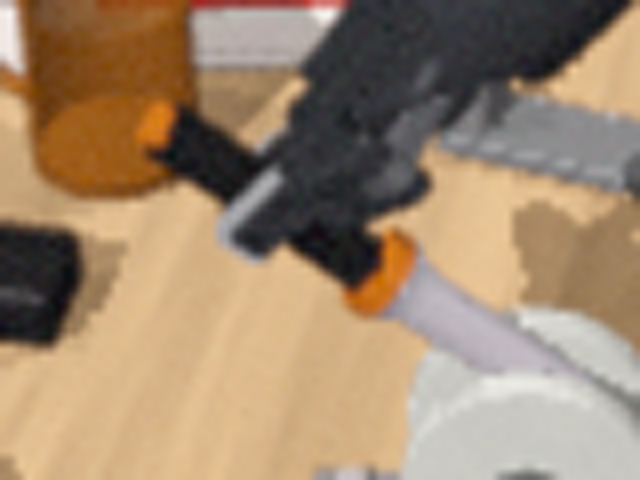

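The collar is flush on the mouth, with a 15 N stop force. I'll press slightly to be sure, then withdraw.

play_rows(moves=[-0.0015,0,0,0,0,0,0,-0.0015,0,0,0,0,0,0,-0.0015,0,0,0,0,0,0,0.003,0,0,0,0,0,0,0.01,0,0,0,0,0,0,0.018,0,0,0,0,0,0,0.026,0,0,0,0,0,0,0.034,0,0,0,0,0,0,0.042,0,0,0,0,0,0,0.05,0,0,0,0,0,0,0.05,0,0,0,0,0,0])

```text
clock: 8.45
ee_pos: [0.4973, -0.0395, 0.3291]
orientation: [0.936, 0.084, 0.342, -0.03]
ft_force: [0.3, 0.2, -0.4]
finger_gap: 0.0152
grasp_force: 59.2
```

Run:
```python
from h import *
s=env.sense();R=Ro.from_quat(s["orientation"]).as_matrix();print(s["clock"],s["ee_pos"],"F tool",R.T@s["ft_force"],"T",R.T@s["ft_torque"])
M0=np.array([.5193,-.0361,.145]);rel(M0+tool(10.2,40).as_matrix()[:,0]*.18,10.2,40)
```

```text
8.45 [ 0.4973 -0.0395  0.3291] F tool [-0.0474 -0.0993  0.5275] T [-0.0161 -0.3273  0.0261]
shift mm [78.7  0.6  0.5] turn [ 0.05 -0.12  0.04] tcp [ 0.557  -0.0293  0.3794]
```

play_rows(moves=[0.01,0,0,0,0,0,0,0.02,0,0,0,0,0,0,0.03,0,0,0,0,0,0,0.04,0,0,0,0,0,0,0.05,0,0,0,0,0,0,0.065,0,0,0,0,0,0,0.08,0,0,0,0,0,0,0.08,0,0,0,0,0,0,0.08,0,0,0,0,0,0])

```text
clock: 9.2
ee_pos: [0.5563, -0.0285, 0.3794]
orientation: [0.936, 0.084, 0.341, -0.03]
ft_force: [-0.7, 0.2, -1.6]
finger_gap: 0.0153
grasp_force: 59.2
```

Run:
```python
from k import *
R=Ro.from_quat(s["orientation"]).as_matrix();g=s["ee_pos"]+R[:,2]*.155
print(s["clock"],s["ft_force"],s["q"])
im=cams.grab_frame("side");b=(230,120,90,90)
for nm,lo,hi in(("or",(5,170,90),(18,255,255)),("red",(0,130,70),(4,255,255))):print(nm,[(c.round(2),a) for c,a in blobs(im,b,lo,hi)])
for x in(-.130,-.122,-.046,.054):print(x,proj("side",g+R[:,0]*x))
cv2.imwrite("pics/out.png",cv2.resize(im[120:210,230:350],(800,600),interpolation=cv2.INTER_CUBIC))
# view pose: dot (.449,.2813), z .16
V=np.array([.449,.2813,.16]);psi=-4.8
X=tool(psi).as_matrix()[:,0];G=V+X*.13
for dz in(.12,0):rel(G+[0,0,dz],psi)
C=Ro.from_euler("Z",np.pi/2)
for dz in(.12,0):
    R1=tool(psi);tcp=G+[0,0,.155+dz];o=least_squares(lambda q:np.r_[(fk(q,P)[0]-tcp)*10,((fk(q,P)[1]*C).inv()*R1).as_rotvec()],[.4,.4,1.9,0,.8,2.0]);print(o.x,o.cost)
```

```text
9.2 [-0.6783  0.1948 -1.6447] [-0.188   0.2857  2.1479  1.392   0.2361 -0.103 ]
or [(array([245.44, 152.81]), np.int32(16)), (array([279.11, 172.99]), np.int32(386))]
red [(array([301.71, 159.85]), np.int32(172)), (array([297.67, 187.11]), np.int32(9))]
-0.13 [299.8173 187.9252]
-0.122 [297.5277 186.4047]
-0.046 [275.1586 171.5492]
0.054 [243.8897 150.7842]
shift mm [  93.9 -290.2    5.4] turn [ -5.23 -39.75  14.41] tcp [0.5785 0.2704 0.435 ]
shift mm [  16.8 -290.2   97.4] turn [ -5.23 -39.75  14.41] tcp [0.5785 0.2704 0.315 ]
[ 0.3898  0.437   1.5896 -0.      1.1149  2.0443] 4.490048553691265e-28
[ 0.3898  0.5601  1.706  -0.      0.8755  2.0443] 2.781909508170143e-30
```

View pics/out.png

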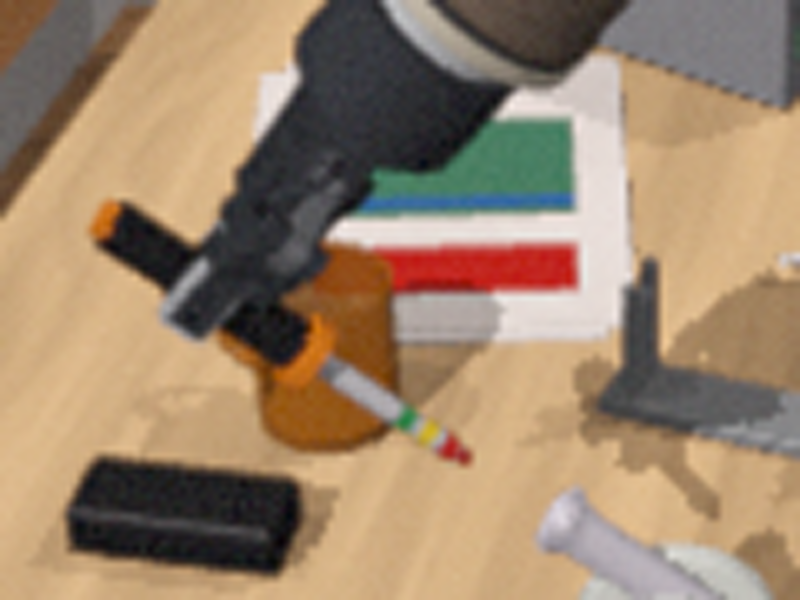

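The rod is fully drawn out and unslipped (tip at (467,457) in the crop, as predicted). Next I move above the viewing point.

play_rows(moves=[0.094,-0.29,0.005,-5.23,-39.75,14.4,0,0.094,-0.29,0.005,-5.23,-39.75,14.4,0,0.094,-0.29,0.005,-5.23,-39.75,14.4,0,0.094,-0.29,0.005,-5.23,-39.75,14.4,0,0.094,-0.29,0.005,-5.23,-39.75,14.4,0,0.094,-0.29,0.005,-5.23,-39.75,14.4,0,0.094,-0.29,0.005,-5.23,-39.75,14.4,0,0.094,-0.29,0.005,-5.23,-39.75,14.4,0,0.094,-0.29,0.005,-5.23,-39.75,14.4,0,0.094,-0.29,0.005,-5.23,-39.75,14.4,0,0.094,-0.29,0.005,-5.23,-39.75,14.4,0,0.094,-0.29,0.005,-5.23,-39.75,14.4,0,0.094,-0.29,0.005,-5.23,-39.75,14.4,0,0.094,-0.29,0.005,-5.23,-39.75,14.4,0,0.094,-0.29,0.005,-5.23,-39.75,14.4,0,0.094,-0.29,0.005,-5.23,-39.75,14.4,0])

```text
clock: 10.58
ee_pos: [0.5783, 0.2705, 0.4347]
orientation: [0.999, -0.04, -0.001, -0.001]
ft_force: [-0.2, -0.5, -1.0]
finger_gap: 0.0151
grasp_force: 59.2
```

Run:
```python
from h import *
s=env.sense();print(s["clock"],s["q"],s["joint_velocities"])
V=np.array([.449,.2813,.16]);X=tool(-4.8).as_matrix()[:,0]
rel(V+X*.13,-4.8)
```

```text
10.5833 [0.3892 0.4376 1.5895 0.0028 1.1165 2.0396] [-0.0302 -0.0155  0.0224 -0.0204 -0.0032  0.0138]
shift mm [  0.6   0.2 119.7] turn [-0.08  0.17  0.17] tcp [0.5785 0.2704 0.315 ]
```

play_rows(moves=[0,0,0.03,0,0,0,0,0,0,0.06,0,0,0,0,0,0,0.085,0,0,0,0,0,0,0.105,0,0,0,0,0,0,0.117,0,0,0,0,0,0,0.12,0,0,0,0,0,0,0.12,0,0,0,0,0,0,0.12,0,0,0,0,0,0,0.12,0,0,0,0,0,0,0.12,0,0,0,0,0,0,0.12,0,0,0,0,0,0,0.12,0,0,0,0])

```text
clock: 11.58
ee_pos: [0.5795, 0.2702, 0.3168]
orientation: [0.999, -0.042, 0.001, -0.0]
ft_force: [1.2, 0.4, -1.3]
finger_gap: 0.0151
grasp_force: 59.2
```

Run:
```python
from h import *
s=env.sense();R=Ro.from_quat(s["orientation"]).as_matrix();g=s["ee_pos"]+R[:,2]*.155
print(s["clock"],s["joint_velocities"],"tip",g-R[:,0]*.13,"tool x",R[:,0])
im=cams.grab_frame("side");p=proj("side",g-R[:,0]*.08);x,y=int(p[0])-60,int(p[1])-45;print(x,y)
for nm,lo,hi in(("or",(5,170,90),(18,255,255)),("red",(0,130,70),(4,255,255))):print(nm,[(c.round(2),a) for c,a in blobs(im,(x,y,120,90),lo,hi)])
for k in(-.130,-.122,-.046,.054):print(k,proj("side",g+R[:,0]*k))
cv2.imwrite("pics/end.png",cv2.resize(im[y:y+90,x:x+120],(800,600),interpolation=cv2.INTER_CUBIC))
```

```text
11.5833 [ 0.0007  0.0028  0.002  -0.0027  0.0007  0.0004] tip [0.4502 0.2811 0.1616] tool x [ 0.9965 -0.0841  0.0016]
229 234
or [(array([274.85, 276.51]), np.int32(75)), (array([312.5 , 322.67]), np.int32(12))]
red [(array([307.53, 283.88]), np.int32(17))]
-0.13 [310.6561 284.3442]
-0.122 [307.1826 283.49  ]
-0.046 [274.9    275.5687]
0.054 [234.2664 265.6421]
```

View pics/end.png

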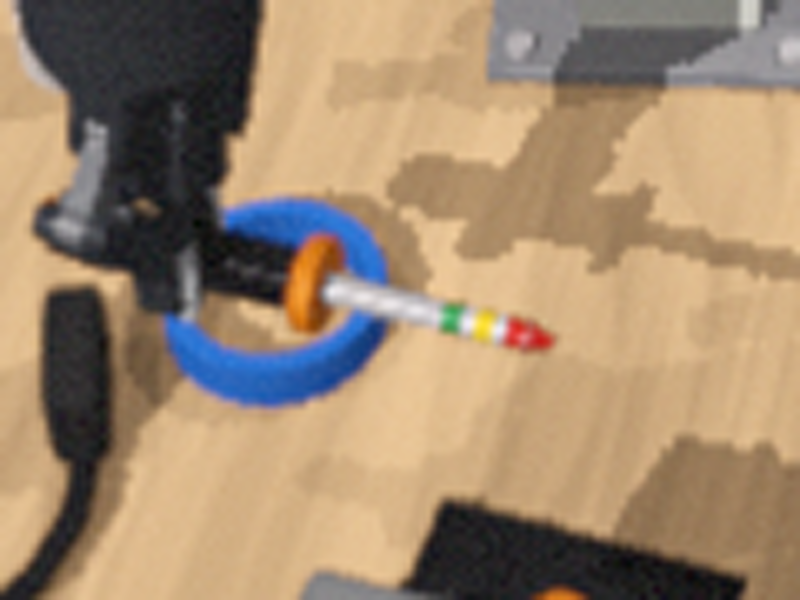

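The rod is level and still. Its tip is at crop (552,341), which matches the predicted position within about 1 px, or 2 mm from the viewing point. It touches nothing but the gripper, so I'm handing in.

```bash
python3 -c "
from bench import order
print(order.job_done())"
```

```text
the job is handed in; nothing more can be done
None
```

The rod went into the tube until the collar stopped on the mouth and was drawn fully out again; it is now held level and side-on, its tip about 2 mm from my estimate of the viewing point, and the job was handed in at about 11.6 s (no verdict was returned).

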